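# Square up the carton row and lock the stop leg at its mark

### The job

On the packing board, nudge the three small cartons along the board, without lifting them, until each stands flat against the fence between its own pair of white lines, making one straight row. Then take the spring-loaded stop leg lightly between the fingers with its cam lever still open, slide it out until its white pointer is level with the red mark, and only there squeeze the orange cam lever fully shut against the leg's black block. Finish still gripping block and shut lever with the leg at the mark: do not let go, and leave the spare carton, tape roll, mug, stapler and pen pot where they are.

Things in the scene. Friction and masses are not known exactly. Their poses are not given: they have to be found in the camera images.
- board: Grey packing board fixed to the table, 12 mm thick, x -115 to +135 and y -330 to +330 mm in its frame. Origin under its middle; x points away from the robot, y along the row to the left. Thin white lines at y = 0, 100, 200, 300 mm part three carton bays (middles y = 50, 150, 250) in front of the fence. The stop leg slides along y on the line x = +60 mm at the -y end.
- fence_face (a point): Middle of the aluminium fence's carton side (facing board -x, toward the robot), at board x = +90, y = +150 mm, at the board's top, 12 mm above the table. The fence is 45 mm tall, 10 mm thick and runs along board y from -2 to +302 mm.
- sleeve_top (a point): Top middle of the dark sleeve that carries the stop leg, 44 (board x) x 80 (board y) x 42 mm tall on the board, at board x = +60, y = -270. A flat yellow ruler with black ticks lies beside the leg at board x = -18 to +10, y = -210 to -60 mm.
- leg (a joint): Travel of the stop leg in m along board y: 0 = drawn in (start), grows toward the cartons (+y), limit 0.09. A spring draws it back to 0 with 2 to 3 N whenever it is not held, even with the lever shut (the cam only bears lightly), so keep holding. An 18 mm aluminium bar with a black block, a rubber nose (its front 55 mm ahead of the block's middle) and a white pointer.
- leg_grip (a point): Place to grip, inside the leg's black block, 59 mm above the table, abreast of the knob of the shut lever, 24 mm to +y of the block's middle. The block is 20 mm wide (board x), 80 long (board y), 39 to 75 mm above the table: one finger goes on its flat -x side, 10 mm from this point, the other on the lever's knob on the +x side. Moves with the leg.
- leg_pointer (a point): Outer tip of the leg's white pointer, a 5 mm wide fin low on the -x side of the leg, about 20 mm above the table; level with the red mark when its board y equals the mark's.
- mark: Red mark, a fixed bar 26 (board x) x 6 (board y) x 9 mm tall standing on the ruler, axes as the board's; origin under its middle. It sits elsewhere along the ruler each time, needing 25 to 75 mm of leg travel.
- lever (a joint): Angle of the cam lever, rad: 0 = shut along the block; starts 0.22 to 0.32, more = more open. Swings level, knob out to board +x (60 mm from pivot). Stiff, stays where left: takes about 12 N at the knob, so a 4 to 8 N pinch holds the leg without moving it and 20 to 35 N shuts it. Only its side moves: fingers that close together must shift to board -x by half the knob's travel meanwhile.
- lever_knob (a point): Middle of the lever's orange upright knob, a round post of 14 mm diameter, 38 to 78 mm above the table, at the lever's free end; this point is 59 mm above the table and moves with the lever. From the block's -x side to the knob's outer side it is 34 mm with the lever shut, 47 to 53 mm open.
- leg_block: The leg's black grip block as a body; origin on the leg's line at the board's top, under the block's middle; axes as the board's.
- lever_handle: The orange lever arm with its knob as a body; origin on the pivot, 56 mm above the table; its y runs from pivot to knob.
- carton1: Small brown cardboard carton, 56 (x) x 60 (y) x 48 mm tall, 0.1 to 0.2 kg, loose on the board in bay 1 (centre board y = 50 mm), turned up to about 0.3 rad and 25 to 60 mm short of the fence. Origin under its middle; x roughly away from the robot. Flat against the fence its origin is at board x = +62 mm.
- carton2: Small brown cardboard carton, 56 (x) x 60 (y) x 48 mm tall, 0.1 to 0.2 kg, loose on the board in bay 2 (centre board y = 150 mm), turned up to about 0.3 rad and 25 to 60 mm short of the fence. Origin under its middle; x roughly away from the robot. Flat against the fence its origin is at board x = +62 mm.
- carton3: Small brown cardboard carton, 56 (x) x 60 (y) x 48 mm tall, 0.1 to 0.2 kg, loose on the board in bay 3 (centre board y = 250 mm), turned up to about 0.3 rad and 25 to 60 mm short of the fence. Origin under its middle; x roughly away from the robot. Flat against the fence its origin is at board x = +62 mm.
- spare_carton: A fourth carton like the others, on the table left of the board; not part of the row: leave it.
- tape_roll: Amber tape roll 72 mm across, 24 mm tall, lying on the front right part of the board (-x side of the ruler); leave it.
- mug: Blue mug, 80 mm across, 90 mm tall, left of the board; leave it.
- stapler: Desk stapler, 160 x 36 x 46 mm, right of the board; leave it.
- pen_pot: Dark steel pen pot, 76 mm across, 100 mm tall, right of the board towards the robot; leave it.
Mind the look-alikes: they are no part of the job. Leave any blue look-alike of the carton2 alone.

How it is judged (in metres and radians):
On the way, in this order (a step that is already met when the one before it is completed fails the run):
1. all three cartons stand flat against the fence, each in its own bay (x of each of carton1, carton2, carton3 in the frame of board above 0.057 m and y of carton1 in the frame of board between 0.032 and 0.068 m and angle between the x axis of each of carton1, carton2, carton3 and the x axis of board, either way round below 0.09 rad and angle between each of carton1, carton2, carton3's own z axis and vertical below 0.1 rad and y of carton2 in the frame of board between 0.132 and 0.168 m and y of carton3 in the frame of board between 0.232 and 0.268 m), for 0.2 s.
2. the leg is held by the fingers at the red mark with the cam lever still open (y of leg_pointer in the frame of mark between -0.005 and 0.005 m and value of joint lever above 0.12 rad and velocity of joint leg between -0.03 and 0.03 m/s and (contact force between the fingers and leg_block above 0.5 N or contact force between the fingers and lever_handle above 0.5 N)), for 0.2 s.
At the end, for the whole second after the job is handed in: Cartons within 5 mm and 0.09 rad of flat on the fence, within 18 mm of their bays' middles; pointer within 5 mm of the red mark, leg at rest; lever within 0.06 rad of shut; the fingers still pressing on both block and lever, at least 2 N each (all of step 1 and y of leg_pointer in the frame of mark between -0.005 and 0.005 m and value of joint lever below 0.06 rad and contact force between the fingers and leg_block above 2 N and contact force between the fingers and lever_handle above 2 N and velocity of joint leg between -0.01 and 0.01 m/s); the arm keeps its last pose, push and grip.
It fails at once if the cam lever was shut away from the mark (value of joint lever below 0.12 rad and (not (y of leg_pointer in the frame of mark below 0.01 m) or not (y of leg_pointer in the frame of mark above -0.01 m))).
It fails at once if a carton was lifted or tipped over (height (world z) of any of carton1, carton2, carton3 above 0.03 m or angle between any of carton1, carton2, carton3's own z axis and vertical above 0.5 rad).
It fails at once if the spare carton, tape roll, mug, stapler or pen pot was moved (distance of any of tape_roll, spare_carton, mug, stapler, pen_pot from where it was at the start of the episode above 0.02 m).
It also fails if it takes over 58 s, if anything falls off the work surface, if the arm or the gripper's body presses on something with over 40 N, if the wrist force passes 120 N, or if a joint passes its speed limit or range.

### The arm

A 6-joint arm with a two-finger parallel gripper is mounted at the origin on the work surface. World frame = base frame: x ahead of the robot, y to its left, z up, the work surface at z = 0. Lengths are in m, angles in degrees, forces in N, time in s.
With the tool pointing down it reaches from about 0.4 to 0.825 m from the base axis. Payload 7 kg.
Tool frame: the origin (TCP) lies at the very end of the fingers, on their centre line; the grasp point (between the pads) lies robot.grasp_offset behind it (robot.grasp_offset is the distance from the TCP to the grasp point, in m); x points along the fingers, y is the direction in which the jaws open and shut, and the axes are right-handed (so a half turn about x gives the same grasp; the last joint's range is limited). The gripper opens to 88 mm and grips with 3 to 60 N. Pads are 19 mm wide; open, the fingers measure 130 mm over their backs; the gripper's body (78 mm by 193 mm) begins 47 mm behind the grasp point.
Start: joints at [-52.133, 20.546, 0.682, 0, -70.136, -16.507], TCP at [0.246, -0.629, 0.227] pointing down, gripper open.
Joint ranges: [-176.03, 176.03], [-82.01, 121.73], [-58.28, 71.71], [-173.87, 95.51], [-174.79, -0.11], [-173.66, 173.66]. Speed limits (degrees/s): [136.94, 136.94, 172.46, 180, 180, 180].

### API

Orientations are given as [roll, pitch, yaw] about the fixed x, y, z axes, in that order (R = Rz(yaw) Ry(pitch) Rx(roll)).
In Python, from workcell import robot, capture, camera_params, finder gives the robot as it stands.
- The arm moves only by the tool carry_out, never from a script. Its argument "steps" is a list of rows, each an object of numbers: "x", "y", "z": the shift along the tool's x, y, z in mm; "rx", "ry", "rz": the turn, a rotation vector about the tool's x, y, z in degrees; "jaw": the finger opening in mm, from 0 to 87.6. In form: [{"x": .., "y": .., "z": .., "rx": .., "ry": .., "rz": .., "jaw": ..}, ...]. A call has 1 to 8 rows; each row shifts and turns the commanded pose from where the row before left it, along the tool's axes as they then stand; what a row does not reach is not made up. A row lasts 1/8 s, in which the tool goes at most 62.5 mm and 10.7 degrees, less where a joint would pass 70% of its speed; a pose out of reach is approached as far as the arm can. A call with a gripper value outside its range is refused whole. The fingers move at their own pace and stop on an object; the grip force is fixed at half the most. Time passes only in rows, so rows that do not move let the fingers close. It gives the time, the measured TCP pose, the force and the opening at its end, in the units of the state.
- robot.read_state(): the state, without advancing time (a new reading comes with each control period).
- capture(name): name is "side" or "top" or "wrist"; returns (picture, depth): 400x640x3 uint8, red, green, blue; 400x640 float32, m along the optical axis (not along the pixel's ray), 0 where there is no reading.
- camera_params(name): a dict with "fov_y" (degrees; the focal length in pixels is half the picture's height over the tangent of half this angle, whatever the lens; pixels are square), "cx", "cy" (the principal point, pixels), "D" ([k1, k2, p1, p2, k3] as OpenCV has them; the pictures are not rectified), "camera_from_world" (4x4, takes a point from world to camera coordinates); the wrist camera has in their place "mount" (4x4, takes a point from camera to tool coordinates, whose origin is the TCP and whose axes are the tool frame's). Camera axes: x right, y up, looking along -z (the intrinsics and any distortion apply to the point x, -y, -z); pixel columns grow to the right and rows downward; lengths in m; the calibration is good to about 2 mm. A picture is of the moment at which its call begins: read the wrist's pose just before it. camera_params takes no time and is no camera call.
- robot.job_done(): hands the job in, once; it reports no verdict.
Trained networks look in the newest picture that a camera, given by its name, has taken for a name from the list of things; names that differ only in an ending like _2 or _b are one class to them, and where a whole thing is asked for, a point or a joint stands for the part that bears it (a point fixed in the world has none). Each returns a list of dicts, best first, with "conf" (0 to 1); they miss things now and then, are a little off and sometimes report something else, mostly with a low value. They report only what shows in the picture. A call takes as long as a camera call. They do not tell look-alikes from the thing itself.
- finder.look_for(camera, target): "position" ([row, column] in pixels, amid what is visible of it).
- finder.trace(camera, target): "region" (400x640 bool, what is visible of it) and "position" ([row, column] in pixels, amid what is visible of it).
The state is a dict: "clock": time; "joint_positions": joint angles; "joint_vel": joint speeds; "joint_torque": joint torques, N m; "tcp_pos": TCP position; "orientation": TCP orientation; "wrist_force": force on the tool from outside, world axes, zero at the start; "ft_torque": the same for the moment, N m; "opening": finger opening in m.
Only numpy, scipy, OpenCV 4.12 (cv2) and the standard library are available. Lean on these libraries where they do the work, as an engineer would, in place of code of your own. Each camera call takes 0.05 s, during which the arm holds its last target. There are 200 camera calls.

## Working session

There is one attempt and no reset: what is moved stays moved. The work goes in short steps, Python scripts to look and compute and a tool call to move; the robot and the scene stay as the last step left them, time stands still between calls to the robot, and variables do not carry over. Pictures are saved under pics/ and viewed, about 8 in all and at most 12, crops included, and the job is handed in when it is done.

Besides the shell and the picture viewer there is one more tool, called after "Request:" as name([rows], argument=value, ...), one row to a line, values as JSON. carry_out: Moves the arm, as the interface text tells. Its arguments: {"type":"object","properties":{"steps":{"type":"array","items":{"type":"object","properties":{"x":{"type":"number"},"y":{"type":"number"},"z":{"type":"number"},"rx":{"type":"number"},"ry":{"type":"number"},"rz":{"type":"number"},"jaw":{"type":"number"}}}}},"required":["steps"]}

```bash
ls; mkdir -p pics
cat > h.py <<'E'
import numpy as np, cv2
from workcell import robot, capture, camera_params, finder
from scipy.spatial.transform import Rotation as R
def K(p):
    f=200/np.tan(np.radians(p["fov_y"])/2); return np.array([[f,0,p["cx"]],[0,f,p["cy"]],[0,0,1.]])
def cfw(name):
    p=camera_params(name)
    if "camera_from_world" in p: return p,np.array(p["camera_from_world"])
    s=robot.read_state(); T=np.eye(4); T[:3,:3]=R.from_euler('xyz',s["orientation"],degrees=True).as_matrix(); T[:3,3]=s["tcp_pos"]
    return p,np.linalg.inv(T@np.array(p["mount"]))
def rays(p,uv):
    u=cv2.undistortPoints(np.asarray(uv,float).reshape(-1,1,2),K(p),np.array(p["D"],float)).reshape(-1,2)
    return np.c_[u[:,0],-u[:,1],-np.ones(len(u))]
def onplane(p,M,uv,z):
    W=np.linalg.inv(M); d=rays(p,uv)@W[:3,:3].T; o=W[:3,3]
    return o+d*((z-o[2])/d[:,2])[:,None]
def cloud(p,M,depth,mask=None):
    m=depth>0
    if mask is not None: m&=mask
    v,u=np.nonzero(m); W=np.linalg.inv(M)
    return (rays(p,np.c_[u,v])*depth[v,u][:,None])@W[:3,:3].T+W[:3,3], np.c_[u,v]
def proj(p,M,X):
    c=np.asarray(X)@M[:3,:3].T+M[:3,3]; c=c*[1,-1,-1]
    return cv2.projectPoints(c,np.zeros(3),np.zeros(3),K(p),np.array(p["D"],float))[0].reshape(-1,2)
E
python3 - <<'E'
from h import *
print(robot.read_state(), robot.grasp_offset)
for n in("top","side"):
    im,d=capture(n); p,M=cfw(n); cv2.imwrite(f"pics/{n}0.png",im[:,:,::-1]); np.savez(f"{n}0.npz",im=im,d=d)
    print(n,np.linalg.inv(M)[:3].round(3).tolist(),p["fov_y"],p["D"])
    for t in("carton1","leg_block","lever_handle","lever_knob","mark","leg_pointer","board","fence_face","sleeve_top"):
        try: print(t,[(np.round(r["position"]).tolist(),round(r["conf"],2)) for r in finder.look_for(n,t)][:5])
        except Exception as e: print(t,e)
print(camera_params("wrist"))
E
```

```text
pics
{'clock': 0.0, 'joint_positions': array([-5.21334270e+01,  2.05915879e+01,  6.33954088e-01, -1.83888706e-02,
       -7.01368422e+01, -1.65064013e+01]), 'joint_vel': array([-0.02451598,  0.04591531,  0.02248944, -0.02591626, -0.02871974,
        0.00457856]), 'joint_torque': array([-6.37036428e-04, -5.82716954e+01,  2.93052721e+01,  6.99712291e+00,
        6.82882121e-03, -1.67053158e-04]), 'tcp_pos': array([ 0.24563521, -0.62819351,  0.22562779]), 'orientation': array([ 96.13879634,  89.90395504, 117.49270571]), 'wrist_force': array([ 0.08082416,  0.20423633, -0.25982658]), 'ft_torque': array([ 0.01768881,  0.02058118, -0.01929474]), 'opening': 0.0880181107133677} 0.0188
top [[-0.004, 0.981, -0.193, 0.187], [-1.0, -0.003, 0.002, 0.0], [0.001, 0.193, 0.981, 1.654]] 42.90966680870902 [-0.05402424  0.          0.          0.          0.        ]
carton1 [([182.0, 287.0], 0.85), ([188.0, 317.0], 0.77), ([258.0, 222.0], 0.66), ([183.0, 257.0], 0.58), ([256.0, 258.0], 0.54)]
leg_block [([181.0, 380.0], 0.58), ([196.0, 338.0], 0.3)]
lever_handle [([174.0, 380.0], 0.6)]
lever_knob [([17
[... 638 characters left out ...]
]
leg_pointer [([173.0, 299.0], 0.89)]
board [([227.0, 309.0], 0.83)]
fence_face [([226.0, 310.0], 0.61), ([141.0, 300.0], 0.44)]
sleeve_top [([229.0, 309.0], 0.61), ([140.0, 300.0], 0.17)]
{'fov_y': 69.17666228299728, 'cx': 314.46787006143876, 'cy': 197.17120459058916, 'D': array([-0.03385825,  0.        ,  0.        ,  0.        ,  0.        ]), 'mount': array([[-9.49703911e-04,  2.62515177e-01, -9.64927396e-01,
        -1.58322947e-01],
       [ 9.99999406e-01,  7.65042073e-04, -7.76087605e-04,
         1.01195366e-03],
       [ 5.34475280e-04, -9.64927560e-01, -2.62515748e-01,
        -7.08863537e-02],
       [ 0.00000000e+00,  0.00000000e+00,  0.00000000e+00,
         1.00000000e+00]])}
```

Run:
```python
import cv2
im=cv2.imread("pics/top0.png")[120:300,180:460]; cv2.imwrite("pics/top0c.png",cv2.resize(im,(784,504),interpolation=cv2.INTER_CUBIC))
```

```text
(no output)
```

View pics/top0c.png

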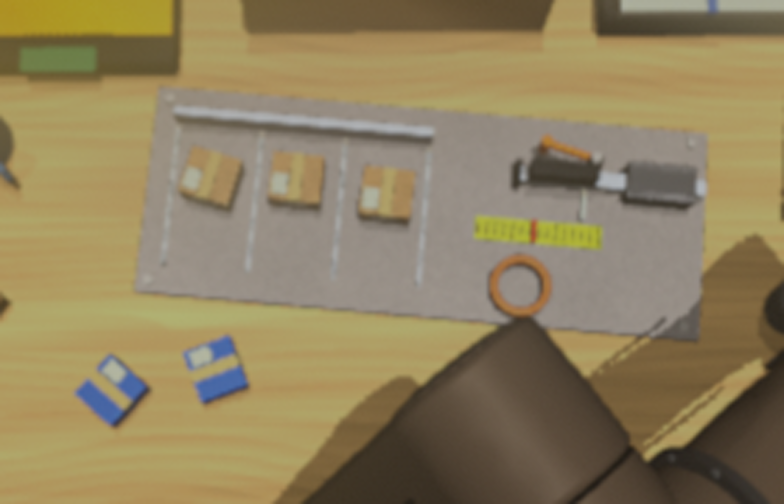

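The crop shows three brown cartons at about (212,178), (296,180) and (386,192), the fence above them, and the leg with its open orange lever at (565,165). The red mark is at (533,232) on the ruler and the tape roll at (520,286). The two blue cartons at (112,390) and (215,370) are off the board and are the look-alike and spare. The brown cartons between the white lines are the ones to move.

Run:
```python
from h import *
z=np.load("top0.npz"); im,d=z["im"],z["d"]; p,M=cfw("top")
c=np.array([[158,88],[706,133],[135,291],[700,340]])/2.8+[180,120]
P=onplane(p,M,c,0.012)
model=np.array([[135,330],[135,-330],[-115,330],[-115,-330]])/1000.
A,B=model-model.mean(0),P[:,:2]-P[:,:2].mean(0)
th=np.arctan2((A[:,0]*B[:,1]-A[:,1]*B[:,0]).sum(),(A*B).sum())
Rm=np.array([[np.cos(th),-np.sin(th)],[np.sin(th),np.cos(th)]]); o=P[:,:2].mean(0)-Rm@model.mean(0)
print("board",o.round(4),np.degrees(th).round(2),"res mm",((model@Rm.T+o-P[:,:2])*1000).round(1).tolist())
for n,(u,v),zz in(("c3",(212,178),.06),("c2",(296,180),.06),("c1",(386,192),.06),("mark",(533,232),.021),("pointer",(584,215),.02),("block",(563,170),.075),("fenceL",(176,112),.057),("fenceR",(432,133),.057),("tape",(520,286),.036),("knob",(547,145),.078)):
    q=onplane(p,M,[[u/2.8+180,v/2.8+120]],zz)[0,:2]; print(n,q.round(3),(Rm.T@(q-o)*1000).round(0))
for n in("top","side"):
    pp,MM=cfw(n); zz=np.load(n+"0.npz"); X,uv=cloud(pp,MM,zz["d"]); b=(X[:,:2]-o)@Rm
    m=(X[:,2]>.052)&(X[:,2]<.064)&(b[:,0]>.075)&(b[:,0]<.12)&(abs(b[:,1]-.15)<.17)
    print(n,m.sum(),[x for x in np.percentile(b[m],[2,50,98],axis=0).round(4).tolist()])
    m=(abs(b[:,0])<.1)&(abs(b[:,1]+.02)<.02); print("board z",np.median(X[m,2]))
```

```text
board [ 0.5174 -0.0739] -5.06 res mm [[1.3, 0.1], [0.8, -2.1], [-1.9, 1.4], [-0.3, 0.6]]
c3 [0.557 0.171] [ 18. 247.]
c2 [0.555 0.074] [ 24. 151.]
c1 [ 0.54  -0.029] [19. 47.]
mark [ 0.501 -0.201] [  -6. -128.]
pointer [ 0.521 -0.262] [  20. -187.]
block [ 0.562 -0.231] [  58. -152.]
fenceL [0.637 0.214] [ 94. 298.]
fenceR [ 0.611 -0.083] [94. -0.]
tape [ 0.435 -0.183] [ -73. -115.]
knob [ 0.591 -0.213] [  85. -132.]
top 277 [[0.0914, 0.0043], [0.097, 0.1543], [0.1031, 0.2972]]
board z 0.012676144342613327
side 268 [[0.094, 0.0093], [0.0986, 0.1766], [0.1044, 0.3034]]
board z 0.013130641736635085
```

```bash
cat >> h.py <<'E'
O=np.array([.5174,-.0739]); TH=-5.06
def board(o=None,th=None):
    t=np.radians(TH if th is None else th); return np.array([[np.cos(t),-np.sin(t)],[np.sin(t),np.cos(t)]]),(O if o is None else o)
def b2w(b): Q,o=board(); return Q@(np.asarray(b)/1000.)+o
def w2b(w): Q,o=board(); return (np.asarray(w)[...,:2]-o)@Q*1000
def goto(bx,by,z,yaw=0):
    "total turn (deg, tool axes) then shift (mm) along the tool axes after the turn"
    s=robot.read_state(); Rc=R.from_euler('xyz',s["orientation"],degrees=True)
    t=np.radians(TH+yaw); X=np.array([np.cos(t),np.sin(t),0]); Y=np.array([-np.sin(t),np.cos(t),0])
    Rt=R.from_matrix(np.c_[[0,0,-1.],Y,X]); r=(Rc.inv()*Rt).as_rotvec(degrees=True)
    dw=np.r_[b2w([bx,by]),z/1000.]-s["tcp_pos"]
    print("at board",w2b(s["tcp_pos"]).round(1),"z",(s["tcp_pos"][2]*1000).round(1),"| turn",r.round(2),"shift after",(Rt.inv().apply(dw)*1000).round(1),"shift before",(Rc.inv().apply(dw)*1000).round(1),"F",np.round(s["wrist_force"],1),"J",np.round(s["joint_positions"],0),"open",round(s["opening"]*1000,1),"t",round(s["clock"],2))
E
python3 - <<'E'
from h import *
goto(-40,150,200); goto(-40,150,200,180)
E
```

```text
at board [-221.6 -576.5] z 226.6 | turn [26.42 -0.    0.  ] shift after [ 26.6 726.5 181.6] shift before [ 26.6 569.8 485.9] F [-0.8  0.3  0.1] J [-52.  21.   1.   0. -70. -17.] open 87.5 t 1.0
at board [-221.6 -576.5] z 226.6 | turn [-153.58   -0.     -0.  ] shift after [  26.6 -726.5 -181.6] shift before [ 26.6 569.8 485.9] F [-0.8  0.3  0.1] J [-52.  21.   1.   0. -70. -17.] open 87.5 t 1.0
```

Request:
carry_out([
  {"rx":8.8},
  {"rx":8.8},
  {"rx":8.8,"jaw":20},
  {"y":55,"z":25},
  {"y":55,"z":25},
  {"y":55,"z":25},
  {"y":55,"z":25},
  {"y":55,"z":25},
])

```text
invalid input
```

Request:
carry_out([
  {"y":60,"z":25},
  {"y":60,"z":20},
  {"y":20},
  {},
])

```text
invalid input
```

Run:
```python
from h import *
goto(-40,150,200)
im,d=capture("wrist"); p,M=cfw("wrist"); cv2.imwrite("pics/w1.png",im[:,:,::-1]); np.savez("w1.npz",im=im,d=d,M=M)
```

```text
at board [-221.6 -576.5] z 226.6 | turn [26.42 -0.    0.  ] shift after [ 26.6 726.5 181.6] shift before [ 26.6 569.8 485.9] F [-0.8  0.3  0.1] J [-52.  21.   1.   0. -70. -17.] open 87.5 t 1.0
```

View pics/w1.png

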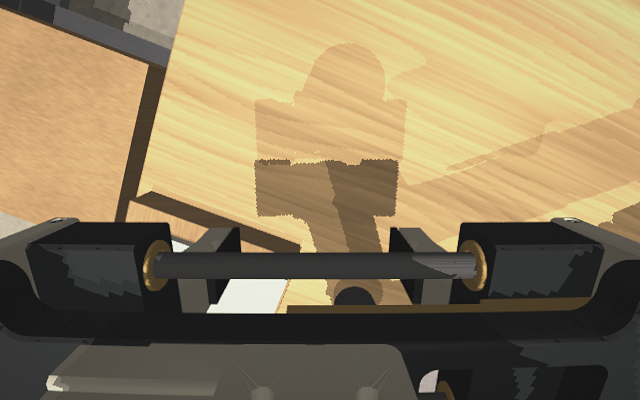

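The moves were refused, probably because each row needs every key. The arm has not moved, so that picture only shows bare table ahead of the gripper.

Request:
carry_out([
  {"x":0,"y":0,"z":0,"rx":8.8,"ry":0,"rz":0,"jaw":20},
  {"x":0,"y":0,"z":0,"rx":8.8,"ry":0,"rz":0,"jaw":20},
  {"x":0,"y":0,"z":0,"rx":8.8,"ry":0,"rz":0,"jaw":20},
  {"x":0,"y":55,"z":20,"rx":0,"ry":0,"rz":0,"jaw":20},
  {"x":0,"y":55,"z":20,"rx":0,"ry":0,"rz":0,"jaw":20},
  {"x":0,"y":55,"z":20,"rx":0,"ry":0,"rz":0,"jaw":20},
  {"x":0,"y":55,"z":20,"rx":0,"ry":0,"rz":0,"jaw":20},
  {"x":0,"y":55,"z":20,"rx":0,"ry":0,"rz":0,"jaw":20},
])

```text
clock: 2.05
tcp_pos: [0.3702, -0.3619, 0.2269]
orientation: [-23.3, 90.0, -28.4]
wrist_force: [0.0, 0.3, 0.1]
opening: 0.0207
```

Request:
carry_out([
  {"x":0,"y":60,"z":20,"rx":0,"ry":0,"rz":0,"jaw":20},
  {"x":0,"y":60,"z":20,"rx":0,"ry":0,"rz":0,"jaw":20},
  {"x":0,"y":40,"z":10,"rx":0,"ry":0,"rz":0,"jaw":20},
  {"x":0,"y":0,"z":0,"rx":0,"ry":0,"rz":0,"jaw":20},
])

```text
clock: 2.55
tcp_pos: [0.4338, -0.2077, 0.227]
orientation: [9.9, 89.9, 5.1]
wrist_force: [-0.5, -0.4, -0.5]
opening: 0.0202
```

Run:
```python
from h import *
goto(-40,150,200)
im,d=capture("wrist"); p,M=cfw("wrist"); cv2.imwrite("pics/w2.png",im[:,:,::-1]); np.savez("w2.npz",im=im,d=d,M=M)
```

```text
at board [ -71.5 -140.6] z 227.0 | turn [ 0.25  0.06 -0.01] shift after [ 27.  290.6  31.5] shift before [ 27.  290.5  32.7] F [-0.5 -0.4 -0.5] J [ -2.   2. -23.  -0. -65. -93.] open 20.2 t 2.55
```

View pics/w2.png

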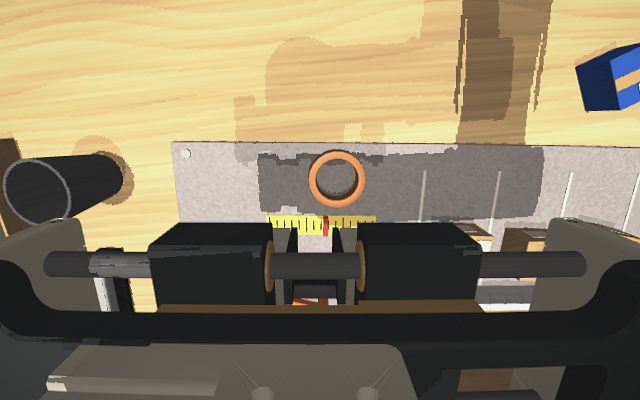

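The view shows the tape roll at (337,180), the ruler at (322,222) and the red mark at (326,226), with image up pointing toward the robot. Next is pushing carton 1.

Request:
carry_out([
  {"x":0,"y":60,"z":9,"rx":0,"ry":0,"rz":0,"jaw":20},
  {"x":0,"y":60,"z":9,"rx":0,"ry":0,"rz":0,"jaw":20},
  {"x":20,"y":60,"z":8,"rx":0,"ry":0,"rz":0,"jaw":20},
  {"x":60,"y":9,"z":0,"rx":0,"ry":0,"rz":0,"jaw":20},
  {"x":60,"y":0,"z":0,"rx":0,"ry":0,"rz":0,"jaw":20},
  {"x":45,"y":0,"z":0,"rx":0,"ry":0,"rz":0,"jaw":20},
  {"x":15,"y":0,"z":0,"rx":0,"ry":0,"rz":0,"jaw":20},
  {"x":0,"y":0,"z":0,"rx":0,"ry":0,"rz":0,"jaw":20},
])

```text
clock: 3.6
tcp_pos: [0.4743, -0.0263, 0.0258]
orientation: [-152.6, 89.8, -157.8]
wrist_force: [0.5, 0.2, 0.4]
opening: 0.0204
```

Run:
```python
from h import *
goto(24,48,25)
im,d=capture("side"); p,M=cfw("side"); X,uv=cloud(p,M,d); b=w2b(X)
for c,y in((1,50),(2,150),(3,250)):
    m=(abs(X[:,2]-.06)<.006)&(abs(b[:,1]-y)<48)&(b[:,0]>-40)&(b[:,0]<82)
    r=cv2.minAreaRect(b[m].astype(np.float32)); print(c,m.sum(),np.round(r[0],1),np.round(r[1],1),round(r[2],1),b[m].mean(0).round(1))
```

```text
at board [-47.1  43.6] z 25.8 | turn [-0.06 -0.17  0.09] shift after [ 0.8  4.4 71.1] shift before [ 0.5  4.5 71.1] F [0.5 0.2 0.4] J [  21.   16.  -38.    0.  -36. -116.] open 20.4 t 3.6
1 185 [28.1 47.4] [47.7 67.2] 2.6 [28.8 54. ]
2 287 [ 31.4 155. ] [62.4 56.5] 88.4 [ 30.5 158.2]
3 353 [ 25.4 253.3] [63.2 58.4] 78.5 [ 24.5 256.9]
```

Request:
carry_out([
  {"x":0,"y":5,"z":8,"rx":0,"ry":0,"rz":0,"jaw":20},
  {"x":0,"y":0,"z":8,"rx":0,"ry":0,"rz":0,"jaw":20},
  {"x":0,"y":0,"z":8,"rx":0,"ry":0,"rz":0,"jaw":20},
  {"x":0,"y":0,"z":8,"rx":0,"ry":0,"rz":0,"jaw":20},
  {"x":0,"y":0,"z":8,"rx":0,"ry":0,"rz":0,"jaw":20},
  {"x":0,"y":0,"z":8,"rx":0,"ry":0,"rz":0,"jaw":20},
  {"x":0,"y":0,"z":8,"rx":0,"ry":0,"rz":0,"jaw":20},
  {"x":0,"y":0,"z":6,"rx":0,"ry":0,"rz":0,"jaw":20},
])

```text
clock: 4.65
tcp_pos: [0.5378, -0.0255, 0.0269]
orientation: [-175.4, 90.0, 179.5]
wrist_force: [-1.7, 0.3, 1.3]
opening: 0.0199
```

Request:
carry_out([
  {"x":0,"y":0,"z":3,"rx":0,"ry":0,"rz":0,"jaw":20},
  {"x":0,"y":0,"z":2,"rx":0,"ry":0,"rz":0,"jaw":20},
])

```text
clock: 4.9
tcp_pos: [0.5423, -0.026, 0.0269]
orientation: [-170.8, 90.0, -175.8]
wrist_force: [-0.6, -0.3, -0.2]
opening: 0.0199
```

```bash
cat >> h.py <<'E'
def cartons():
    for n in("top","side"):
        im,d=capture(n); p,M=cfw(n); X,uv=cloud(p,M,d); b=w2b(X)
        for c,y in((1,50),(2,150),(3,250)):
            m=(abs(X[:,2]-.06)<.006)&(abs(b[:,1]-y)<48)&(b[:,0]>-40)&(b[:,0]<90)
            if m.sum()<9: continue
            r=cv2.minAreaRect(b[m].astype(np.float32)); print(n,c,m.sum(),np.round(r[0],1),np.round(r[1],1),round(r[2],1))
E
python3 - <<'E'
from h import *
goto(24,48,25)
cartons()
E
```

```text
at board [20.6 49.9] z 26.9 | turn [ 0.01 -0.01  0.  ] shift after [ 1.9 -1.9  3.4] shift before [ 1.9 -1.9  3.4] F [-0.6 -0.3 -0.2] J [  18.   21.  -30.   -0.  -40. -113.] open 19.9 t 4.9
top 2 10 [  4.2 159.4] [ 6.4 16.6] 8.6
side 1 31 [84.2 50.7] [ 8.3 62.4] 2.3
side 2 284 [ 31.4 154.2] [63.2 57. ] 88.2
side 3 356 [ 24.8 253.4] [65.1 57. ] 79.2
```

Request:
carry_out([
  {"x":0,"y":0,"z":1.5,"rx":0,"ry":0,"rz":0,"jaw":20},
  {"x":0,"y":0,"z":1.5,"rx":0,"ry":0,"rz":0,"jaw":20},
  {"x":0,"y":0,"z":1,"rx":0,"ry":0,"rz":0,"jaw":20},
])

```text
clock: 5.38
tcp_pos: [0.5463, -0.0263, 0.027]
orientation: [-171.0, 90.0, -176.0]
wrist_force: [-0.8, -0.6, 1.5]
opening: 0.0203
```

Request:
carry_out([
  {"x":0,"y":0,"z":1.5,"rx":0,"ry":0,"rz":0,"jaw":20},
])

```text
clock: 5.5
tcp_pos: [0.5477, -0.0264, 0.0269]
orientation: [-169.6, 90.0, -174.6]
wrist_force: [-6.9, 3.0, 4.3]
opening: 0.02
```

Request:
carry_out([
  {"x":0,"y":0,"z":1.5,"rx":0,"ry":0,"rz":0,"jaw":20},
])

```text
clock: 5.62
tcp_pos: [0.5476, -0.0266, 0.0267]
orientation: [-171.5, 89.8, -176.6]
wrist_force: [-9.1, 2.9, 6.3]
opening: 0.0198
```

Request:
carry_out([
  {"x":0,"y":0,"z":-30,"rx":0,"ry":0,"rz":0,"jaw":20},
  {"x":0,"y":0,"z":-42,"rx":0,"ry":0,"rz":0,"jaw":20},
  {"x":0,"y":34,"z":0,"rx":0,"ry":0,"rz":0,"jaw":20},
  {"x":0,"y":34,"z":0,"rx":0,"ry":0,"rz":0,"jaw":20},
  {"x":0,"y":34,"z":0,"rx":0,"ry":0,"rz":0,"jaw":20},
  {"x":0,"y":0,"z":10,"rx":0,"ry":0,"rz":0,"jaw":20},
  {"x":0,"y":0,"z":9,"rx":0,"ry":0,"rz":0,"jaw":20},
  {"x":0,"y":0,"z":9,"rx":0,"ry":0,"rz":0,"jaw":20},
])

```text
clock: 6.62
tcp_pos: [0.515, 0.0782, 0.0269]
orientation: [-130.2, 90.0, -135.3]
wrist_force: [-0.2, -0.1, -0.4]
opening: 0.0202
```

Request:
carry_out([
  {"x":0,"y":0,"z":9,"rx":0,"ry":0,"rz":0,"jaw":20},
  {"x":0,"y":0,"z":8,"rx":0,"ry":0,"rz":0,"jaw":20},
  {"x":0,"y":0,"z":8,"rx":0,"ry":0,"rz":0,"jaw":20},
  {"x":0,"y":0,"z":8,"rx":0,"ry":0,"rz":0,"jaw":20},
  {"x":0,"y":0,"z":5,"rx":0,"ry":0,"rz":0,"jaw":20},
])

```text
clock: 7.25
tcp_pos: [0.5527, 0.0755, 0.0269]
orientation: [-144.4, 90.0, -149.4]
wrist_force: [-0.7, 1.0, 1.2]
opening: 0.02
```

Run:
```python
from h import *
goto(26,152,25)
```

```text
at board [ 22. 152.] z 26.9 | turn [ 0.02 -0.01  0.  ] shift after [1.9 0.  4. ] shift before [1.9 0.  4. ] F [-0.7  1.   1.2] J [  28.   22.  -28.    0.  -40. -123.] open 20.0 t 7.25
```

Request:
carry_out([
  {"x":0,"y":0,"z":2,"rx":0,"ry":0,"rz":0,"jaw":20},
  {"x":0,"y":0,"z":1.5,"rx":0,"ry":0,"rz":0,"jaw":20},
  {"x":0,"y":0,"z":1.5,"rx":0,"ry":0,"rz":0,"jaw":20},
])

```text
clock: 7.62
tcp_pos: [0.557, 0.0751, 0.0269]
orientation: [-172.0, 90.0, -177.0]
wrist_force: [-5.8, 3.4, 2.6]
opening: 0.0201
```

Request:
carry_out([
  {"x":0,"y":0,"z":1.5,"rx":0,"ry":0,"rz":0,"jaw":20},
])

```text
clock: 7.75
tcp_pos: [0.557, 0.075, 0.0267]
orientation: [-169.3, 89.8, -174.3]
wrist_force: [-11.8, 5.1, 7.2]
opening: 0.0205
```

Carton 2 is in contact with the fence. Now carton 3, at y of about 250.

Request:
carry_out([
  {"x":0,"y":0,"z":-35,"rx":0,"ry":0,"rz":0,"jaw":20},
  {"x":0,"y":0,"z":-42,"rx":0,"ry":0,"rz":0,"jaw":20},
  {"x":0,"y":33,"z":0,"rx":0,"ry":0,"rz":0,"jaw":20},
  {"x":0,"y":33,"z":0,"rx":0,"ry":0,"rz":0,"jaw":20},
  {"x":0,"y":32,"z":0,"rx":0,"ry":0,"rz":0,"jaw":20},
  {"x":0,"y":0,"z":10,"rx":0,"ry":0,"rz":0,"jaw":20},
  {"x":0,"y":0,"z":9,"rx":0,"ry":0,"rz":0,"jaw":20},
  {"x":0,"y":0,"z":9,"rx":0,"ry":0,"rz":0,"jaw":20},
])

```text
clock: 8.75
tcp_pos: [0.5191, 0.1761, 0.0269]
orientation: [-134.9, 90.0, -140.0]
wrist_force: [0.0, -0.9, -0.6]
opening: 0.0201
```

Request:
carry_out([
  {"x":0,"y":0,"z":9,"rx":0,"ry":0,"rz":0,"jaw":20},
  {"x":0,"y":0,"z":8,"rx":0,"ry":0,"rz":0,"jaw":20},
  {"x":0,"y":0,"z":8,"rx":0,"ry":0,"rz":0,"jaw":20},
  {"x":0,"y":0,"z":8,"rx":0,"ry":0,"rz":0,"jaw":20},
  {"x":0,"y":0,"z":8,"rx":0,"ry":0,"rz":0,"jaw":20},
])

```text
clock: 9.38
tcp_pos: [0.5599, 0.1733, 0.0269]
orientation: [80.7, 90.0, 75.7]
wrist_force: [-1.4, -0.0, 0.0]
opening: 0.0198
```

Run:
```python
from h import *
goto(26,250,25)
```

```text
at board [ 20.5 250. ] z 26.9 | turn [ 0.02  0.   -0.  ] shift after [ 1.9 -0.   5.5] shift before [ 1.9 -0.   5.5] F [-1.4 -0.   0. ] J [  36.   24.  -24.   -0.  -42. -131.] open 19.8 t 9.38
```

Request:
carry_out([
  {"x":0,"y":0,"z":2,"rx":0,"ry":0,"rz":0,"jaw":20},
  {"x":0,"y":0,"z":1.5,"rx":0,"ry":0,"rz":0,"jaw":20},
  {"x":0,"y":0,"z":1.5,"rx":0,"ry":0,"rz":0,"jaw":20},
  {"x":0,"y":0,"z":1,"rx":0,"ry":0,"rz":0,"jaw":20},
])

```text
clock: 9.88
tcp_pos: [0.5653, 0.1728, 0.0269]
orientation: [-147.8, 90.0, -152.8]
wrist_force: [-0.9, -0.2, 0.8]
opening: 0.02
```

Request:
carry_out([
  {"x":0,"y":0,"z":1.5,"rx":0,"ry":0,"rz":0,"jaw":20},
  {"x":0,"y":0,"z":0.5,"rx":0,"ry":0,"rz":0,"jaw":20},
])

```text
clock: 10.12
tcp_pos: [0.5661, 0.1727, 0.0269]
orientation: [-168.6, 89.9, -173.6]
wrist_force: [-8.1, 3.0, 5.4]
opening: 0.0201
```

Request:
carry_out([
  {"x":0,"y":0,"z":-30,"rx":0,"ry":0,"rz":0,"jaw":20},
  {"x":-60,"y":0,"z":0,"rx":0,"ry":0,"rz":0,"jaw":60},
  {"x":-60,"y":-10,"z":0,"rx":0,"ry":0,"rz":0,"jaw":60},
  {"x":-60,"y":-50,"z":10,"rx":0,"ry":0,"rz":0,"jaw":60},
  {"x":-20,"y":-60,"z":20,"rx":0,"ry":0,"rz":0,"jaw":60},
  {"x":0,"y":-60,"z":20,"rx":0,"ry":0,"rz":0,"jaw":60},
  {"x":0,"y":-60,"z":20,"rx":0,"ry":0,"rz":0,"jaw":60},
  {"x":0,"y":-60,"z":15,"rx":0,"ry":0,"rz":0,"jaw":60},
])

```text
clock: 11.12
tcp_pos: [0.594, -0.1176, 0.2139]
orientation: [3.1, 89.9, -1.9]
wrist_force: [1.3, 0.4, 0.0]
opening: 0.0602
```

Request:
carry_out([
  {"x":0,"y":-10,"z":5,"rx":0,"ry":0,"rz":0,"jaw":60},
  {"x":0,"y":0,"z":0,"rx":0,"ry":0,"rz":0,"jaw":60},
  {"x":0,"y":0,"z":0,"rx":0,"ry":0,"rz":0,"jaw":60},
])

```text
clock: 11.5
tcp_pos: [0.5975, -0.1249, 0.2135]
orientation: [58.0, 90.0, 53.0]
wrist_force: [-0.3, -0.0, -0.9]
opening: 0.0599
```

Run:
```python
from h import *
goto(80,-60,200)
im,d=capture("wrist"); p,M=cfw("wrist"); cv2.imwrite("pics/w3.png",im[:,:,::-1]); np.savez("w3.npz",im=im,d=d,M=M)
```

```text
at board [ 84.3 -43.8] z 213.5 | turn [ 0.07  0.01 -0.01] shift after [ 13.5 -16.2  -4.3] shift before [ 13.5 -16.2  -4.3] F [-0.3 -0.  -0.9] J [   6.   15.   -9.   -0.  -66. -101.] open 59.9 t 11.5
```

View pics/w3.png

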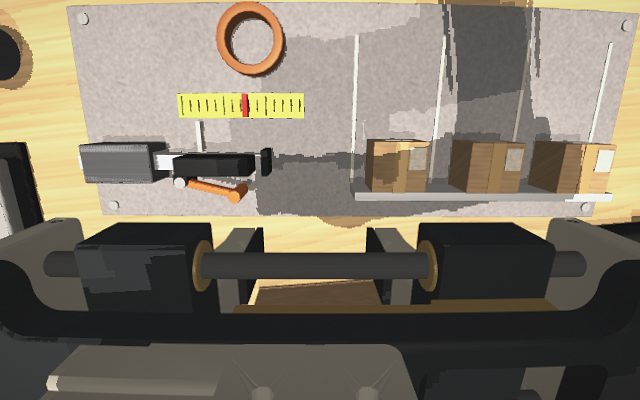

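The cartons sit against the fence at about (397,165), (487,165) and (572,165). The pointer tip is at (199,124), the red mark at (245,105), the block at (213,165) and the knob at (235,193). Next I measure these.

```bash
python3 - <<'E'
from h import *
z=np.load("w3.npz"); im,d,M=z["im"].astype(int),z["d"],z["M"]; p=camera_params("wrist")
r,g,b=im[...,0],im[...,1],im[...,2]; v,u=np.mgrid[:400,:640]
X=np.full((400,640,3),np.nan); C,uv=cloud(p,M,d); X[uv[:,1],uv[:,0]]=C
def mm(n,mask,zz):
    q=np.c_[u[mask],v[mask]]; P=w2b(onplane(p,M,q,zz)); print(n,mask.sum(),"px mean",q.mean(0).round(1),"plane mean",P.mean(0).round(1),"min",P.min(0).round(1),"max",P.max(0).round(1),"depth med",w2b(np.nanmedian(X[mask],0)).round(1),np.nanmedian(X[mask][:,2]).round(4))
mm("mark",(r>150)&(g<80)&(b<80)&(abs(u-245)<12)&(abs(v-105)<18),.021)
mm("pointer",(r>170)&(b>150)&(abs(u-199)<8)&(v>112)&(v<150),.02)
Z=X[...,2]
mm("block",(Z>.068)&(Z<.082)&(abs(u-213)<60)&(v>148)&(v<180)&(r<70),.075)
mm("knob",(r>150)&(b<90)&(g<150)&(u>225)&(u<252)&(v>180)&(v<205)&(Z>.07),.078)
mm("sleeve",(Z>.05)&(Z<.06)&(u<168)&(v>135)&(v<190)&(u>70),.054)
mm("fence",(Z>.05)&(Z<.063)&(u>350)&(u<620)&(v>188)&(v<206)&(r>130)&(abs(r-b)<30),.057)
for c,y in((1,50),(2,150),(3,250)):
    B=w2b(X.reshape(-1,3)).reshape(400,640,2); m=(abs(Z-.06)<.004)&(abs(B[...,1]-y)<45)&(B[...,0]<87)&(r-b>40)
    q=cv2.minAreaRect(B[m].astype(np.float32)); print(c,m.sum(),np.round(q[0],1),np.round(q[1],1),round(q[2],1))
E
python3 - <<'E'
import cv2
im=cv2.imread("pics/w3.png")[85:215,150:300]; cv2.imwrite("pics/w3c.png",cv2.resize(im,None,fx=4.5,fy=4.5,interpolation=cv2.INTER_CUBIC))
E
```

```text
mark 78 px mean [244.5 107.2] plane mean [   0.2 -123.8] min [ -13.4 -128.1] max [  10.1 -121.2] depth med [   0.5 -123.8] 0.0212
pointer 359 px mean [197.8 133. ] plane mean [  29.4 -181.8] min [  12.  -190.8] max [  48.4 -170.3] depth med [  29.3 -182.2] 0.0127
block 1488 px mean [210.4 166.4] plane mean [  60.8 -150.4] min [  50.9 -191. ] max [  74.1 -109.6] depth med [  60.8 -150.8] 0.0751
knob 22 px mean [234.5 193.2] plane mean [  88.7 -126.4] min [  85.2 -133.1] max [  97.2 -121.7] depth med [  87.3 -125.3] 0.0779
sleeve 2695 px mean [116.9 163.4] plane mean [  60.6 -263.6] min [  38.7 -305.3] max [  83.  -222.9] depth med [  60.4 -263.3] 0.054
fence 2125 px mean [483.8 196.8] plane mean [ 98.  151.9] min [92.4  2.9] max [102.9 305.8] depth med [ 97.7 151.7] 0.0575
1 2143 [61.9 50.5] [50.4 60.2] 0.2
2 2049 [ 61.9 156.4] [50.1 60.8] 0.1
3 1872 [ 61.8 261.7] [49.9 61.8] 0.4
```

View pics/w3c.png

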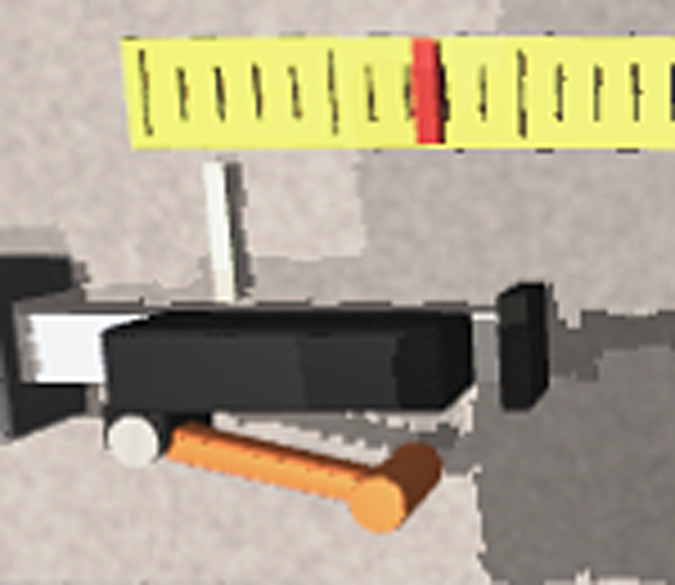

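Run:
```python
from h import *
z=np.load("w3.npz"); M=z["M"]; p=camera_params("wrist")
f=lambda n,u,v,zz: print(n,w2b(onplane(p,M,[[150+u/4.5,85+v/4.5]],zz))[0].round(1))
f("mark top",428,90,.021);f("mark far end",425,42,.021);f("mark near",432,140,.021);f("tip",215,165,.02);f("fin mid",222,230,.02);f("knob",380,503,.078)
f("block tl",104,345,.075);f("block tr",395,345,.075);f("block bl",104,410,.075);f("br",395,408,.075);f("pivot",133,438,.07)
```

```text
mark top [  -2.3 -123. ]
mark far end [ -14.1 -123.1]
mark near [  10.2 -122.7]
tip [  16.3 -180.5]
fin mid [  33.1 -180.3]
knob [  92.5 -126.7]
block tl [  55.8 -188.8]
block tr [  55.9 -121.5]
block bl [  71.  -190.7]
br [  70.5 -122.5]
pivot [  78.7 -187.1]
```

Request:
carry_out([
  {"x":0,"y":-40,"z":-5,"rx":0,"ry":0,"rz":0,"jaw":75},
  {"x":0,"y":-42,"z":-5,"rx":0,"ry":0,"rz":0,"jaw":75},
  {"x":0,"y":0,"z":0,"rx":-10,"ry":0,"rz":0,"jaw":75},
  {"x":0,"y":0,"z":0,"rx":-10,"ry":0,"rz":0,"jaw":75},
  {"x":0,"y":0,"z":0,"rx":-10,"ry":0,"rz":0,"jaw":75},
  {"x":0,"y":0,"z":0,"rx":-10,"ry":0,"rz":0,"jaw":75},
  {"x":0,"y":0,"z":0,"rx":-10,"ry":0,"rz":0,"jaw":75},
  {"x":0,"y":0,"z":0,"rx":-10,"ry":0,"rz":0,"jaw":75},
])

```text
clock: 12.55
tcp_pos: [0.5806, -0.2052, 0.2138]
orientation: [-50.8, 90.0, 4.6]
wrist_force: [0.0, -0.3, 0.8]
opening: 0.075
```

Request:
carry_out([
  {"x":0,"y":0,"z":0,"rx":-10,"ry":0,"rz":0,"jaw":75},
  {"x":0,"y":0,"z":0,"rx":-10,"ry":0,"rz":0,"jaw":75},
  {"x":0,"y":0,"z":0,"rx":-10,"ry":0,"rz":0,"jaw":75},
  {"x":0,"y":0,"z":0,"rx":0,"ry":0,"rz":0,"jaw":75},
  {"x":0,"y":0,"z":0,"rx":0,"ry":0,"rz":0,"jaw":75},
])

```text
clock: 13.18
tcp_pos: [0.5805, -0.206, 0.2136]
orientation: [-76.6, 90.0, 8.2]
wrist_force: [-0.1, -0.7, 0.3]
opening: 0.075
```

Run:
```python
from h import *
goto(75,-127,100,90)
```

```text
at board [  74.5 -126. ] z 213.6 | turn [-0.13  0.    0.02] shift after [113.6  -0.5  -1. ] shift before [113.6  -0.4  -1. ] F [-0.1 -0.7  0.3] J [ -1.  16.  -8.  -0. -66.  -4.] open 75.0 t 13.18
```

Request:
carry_out([
  {"x":55,"y":0,"z":-1,"rx":0,"ry":0,"rz":0,"jaw":75},
  {"x":55,"y":-0.5,"z":0,"rx":0,"ry":0,"rz":0,"jaw":75},
  {"x":40,"y":0,"z":0,"rx":0,"ry":0,"rz":0,"jaw":75},
  {"x":20,"y":0,"z":0,"rx":0,"ry":0,"rz":0,"jaw":70},
  {"x":3,"y":0,"z":0,"rx":0,"ry":0,"rz":0,"jaw":65},
  {"x":0,"y":0,"z":0,"rx":0,"ry":0,"rz":0,"jaw":60},
  {"x":0,"y":0,"z":0,"rx":0,"ry":0,"rz":0,"jaw":57},
])

```text
clock: 14.05
tcp_pos: [0.5817, -0.2078, 0.0418]
orientation: [-91.0, 89.9, -6.1]
wrist_force: [0.3, 0.2, -0.0]
opening: 0.0577
```

Run:
```python
from h import *
goto(75,-127,40,90)
im,d=capture("wrist"); p,M=cfw("wrist"); cv2.imwrite("pics/w4.png",im[:,:,::-1]); np.savez("w4.npz",im=im,d=d,M=M)
```

```text
at board [  75.9 -127.8] z 41.8 | turn [ 0.   -0.    0.13] shift after [1.8 0.9 0.8] shift before [1.8 0.9 0.8] F [ 0.3  0.2 -0. ] J [ -2.  25. -19.   0. -46.  -4.] open 57.7 t 14.05
```

View pics/w4.png

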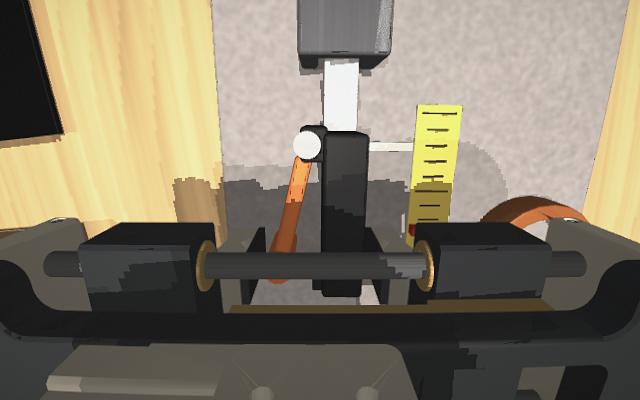

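The leg block at (345,215) and the open lever knob at (281,265) lie between the fingers. The pointer tip is at (412,147) and the mark at (412,230). I now close in small steps.

Request:
carry_out([
  {"x":1,"y":0,"z":0.5,"rx":0,"ry":0,"rz":0,"jaw":54},
  {"x":0,"y":0,"z":0,"rx":0,"ry":0,"rz":0,"jaw":53},
])

```text
clock: 14.35
tcp_pos: [0.5809, -0.2073, 0.0398]
orientation: [-83.7, 90.0, 1.3]
wrist_force: [-0.1, 0.0, -0.7]
opening: 0.053
```

Request:
carry_out([
  {"x":0,"y":0,"z":0,"rx":0,"ry":0,"rz":0,"jaw":51.5},
  {"x":0,"y":0,"z":0,"rx":0,"ry":0,"rz":0,"jaw":51},
])

```text
clock: 14.6
tcp_pos: [0.5808, -0.2073, 0.0395]
orientation: [-72.4, 90.0, 12.5]
wrist_force: [0.1, -0.3, -0.6]
opening: 0.0512
```

Request:
carry_out([
  {"x":0,"y":0,"z":0,"rx":0,"ry":0,"rz":0,"jaw":50},
  {"x":0,"y":0,"z":0,"rx":0,"ry":0,"rz":0,"jaw":50},
])

```text
clock: 14.85
tcp_pos: [0.5813, -0.2074, 0.0395]
orientation: [-94.9, 90.0, -9.9]
wrist_force: [1.4, -0.3, -1.5]
opening: 0.05
```

Request:
carry_out([
  {"x":0,"y":0,"z":0,"rx":0,"ry":0,"rz":0,"jaw":49.5},
  {"x":0,"y":0,"z":0,"rx":0,"ry":0,"rz":0,"jaw":49.5},
])

```text
clock: 15.1
tcp_pos: [0.5814, -0.2074, 0.0395]
orientation: [-93.1, 89.9, -8.1]
wrist_force: [4.4, -1.8, -2.6]
opening: 0.0495
```

Request:
carry_out([
  {"x":0,"y":-0.6,"z":0,"rx":0,"ry":0,"rz":0,"jaw":48.5},
  {"x":0,"y":0,"z":0,"rx":0,"ry":0,"rz":0,"jaw":48.5},
])

```text
clock: 15.35
tcp_pos: [0.5819, -0.2074, 0.0395]
orientation: [-92.3, 90.0, -7.3]
wrist_force: [4.5, -1.3, -2.2]
opening: 0.0483
```

Request:
carry_out([
  {"x":0,"y":-0.6,"z":0,"rx":0,"ry":0,"rz":0,"jaw":47.5},
  {"x":0,"y":0,"z":0,"rx":0,"ry":0,"rz":0,"jaw":47.5},
])

```text
clock: 15.6
tcp_pos: [0.5822, -0.2074, 0.0395]
orientation: [-94.8, 90.0, -9.8]
wrist_force: [4.1, -1.9, -1.3]
opening: 0.0478
```

Request:
carry_out([
  {"x":0,"y":-0.8,"z":0,"rx":0,"ry":0,"rz":0,"jaw":47},
  {"x":0,"y":0,"z":0,"rx":0,"ry":0,"rz":0,"jaw":46.5},
])

```text
clock: 15.85
tcp_pos: [0.5818, -0.2074, 0.0394]
orientation: [89.6, 89.9, 174.6]
wrist_force: [-1.9, 1.6, 3.9]
opening: 0.0472
```

Request:
carry_out([
  {"x":0,"y":-0.6,"z":0,"rx":0,"ry":0,"rz":0,"jaw":46},
  {"x":0,"y":0,"z":0,"rx":0,"ry":0,"rz":0,"jaw":46},
])

```text
clock: 16.1
tcp_pos: [0.5816, -0.2074, 0.0394]
orientation: [88.8, 89.8, 173.7]
wrist_force: [-4.7, 1.9, 6.7]
opening: 0.0461
```

Request:
carry_out([
  {"x":0,"y":0.4,"z":2,"rx":0,"ry":0,"rz":0,"jaw":46},
  {"x":0,"y":0,"z":3,"rx":0,"ry":0,"rz":0,"jaw":46},
  {"x":0,"y":0,"z":5,"rx":0,"ry":0,"rz":0,"jaw":46},
  {"x":0,"y":0,"z":5,"rx":0,"ry":0,"rz":0,"jaw":46},
])

```text
clock: 16.6
tcp_pos: [0.5829, -0.1929, 0.0394]
orientation: [104.0, 89.9, -171.1]
wrist_force: [-4.8, -2.2, 6.2]
opening: 0.0459
```

```bash
cat >> h.py <<'E'
def pm(name):
    "pointer tip and mark in board mm, and what is seen of the lever, from the wrist camera held over the leg"
    im,d=capture("wrist"); p,M=cfw("wrist"); cv2.imwrite(f"pics/{name}.png",im[:,:,::-1])
    h=im.astype(int); r,g,b=h[...,0],h[...,1],h[...,2]; v,u=np.mgrid[:400,:640]
    def pts(m,z): return w2b(onplane(p,M,np.c_[u[m],v[m]],z))
    X=np.full((400,640,3),9.); C,uv=cloud(p,M,d); X[uv[:,1],uv[:,0]]=C; B=w2b(X.reshape(-1,3)).reshape(400,640,2)
    m=(r>90)&(g<.5*r)&(b<.5*r)&(u>385)&(u<470)&(v<250); q=pts(m,.021) if m.any() else np.zeros((1,2)); print("mark",m.sum(),q.mean(0).round(1),q.min(0).round(1),q.max(0).round(1))
    m=(r>90)&(abs(r-b)<30)&(B[...,0]>15)&(B[...,0]<45)&(X[...,2]>.015)&(X[...,2]<.03); q=pts(m,.02) if m.any() else np.zeros((1,2)); print("pointer",m.sum(),q.mean(0).round(1),q.min(0).round(1),q.max(0).round(1))
    m=(r<80)&(abs(r-b)<25)&(X[...,2]>.07)&(X[...,2]<.08)&(B[...,0]>45)&(B[...,0]<76)&(v<215); q=B[m]; print("block",m.sum(),q.min(0).round(1) if m.any() else '')
E
python3 - <<'E'
from h import *
goto(75,-127,40,90); pm("w5")
E
```

```text
at board [  75.7 -112.7] z 39.4 | turn [ 0.02 -0.03 -0.14] shift after [ -0.6   0.7 -14.3] shift before [ -0.6   0.7 -14.3] F [-4.8 -2.2  6.2] J [ -0.  25. -20.   0. -45.  -5.] open 45.9 t 16.6
mark 387 [  -1.7 -124.8] [ -15.  -129.2] [  11.9 -121.7]
pointer 368 [  28.2 -166.5] [  15.  -228.2] [  41.2 -163.3]
block 4011 [  51.3 -179.2]
```

View pics/w5.png

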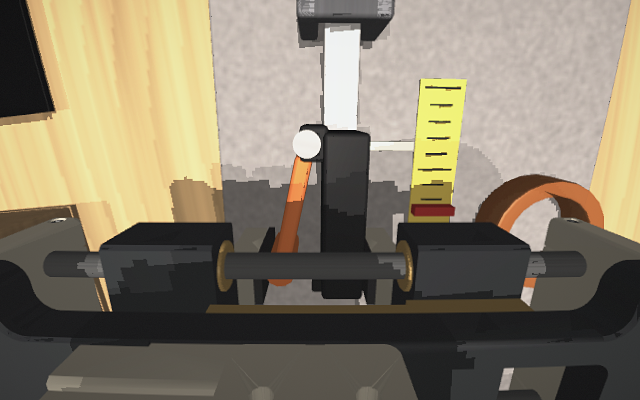

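The pinch holds: the leg moves with the fingers and the lever is still open. The pointer tip is at (412,146) and the mark at (433,210), with about 42 mm left.

Request:
carry_out([
  {"x":0,"y":0,"z":5,"rx":0,"ry":0,"rz":0,"jaw":46},
  {"x":0,"y":0,"z":5,"rx":0,"ry":0,"rz":0,"jaw":46},
  {"x":0,"y":0,"z":5,"rx":0,"ry":0,"rz":0,"jaw":46},
  {"x":0,"y":0,"z":5,"rx":0,"ry":0,"rz":0,"jaw":46},
  {"x":0,"y":0,"z":5,"rx":0,"ry":0,"rz":0,"jaw":46},
  {"x":0,"y":0,"z":5,"rx":0,"ry":0,"rz":0,"jaw":46},
  {"x":0,"y":0,"z":5,"rx":0,"ry":0,"rz":0,"jaw":46},
  {"x":0,"y":0,"z":3,"rx":0,"ry":0,"rz":0,"jaw":46},
])

```text
clock: 17.65
tcp_pos: [0.5863, -0.155, 0.0394]
orientation: [108.2, 89.9, -166.9]
wrist_force: [-3.9, -3.2, 6.1]
opening: 0.0464
```

Run:
```python
from h import *
goto(75,-127,40,90); pm("w6")
import cv2
im=cv2.imread("pics/w6.png")[100:230,260:480]; cv2.imwrite("pics/w6c.png",cv2.resize(im,None,fx=3.6,fy=3.6,interpolation=cv2.INTER_CUBIC))
```

```text
at board [ 75.8 -74.7] z 39.4 | turn [ 0.04 -0.04 -0.13] shift after [ -0.6   0.8 -52.3] shift before [ -0.5   0.9 -52.3] F [-3.9 -3.2  6.1] J [  4.  24. -21.   0. -45.  -9.] open 46.4 t 17.65
mark 438 [  -1.9 -124.7] [ -15.2 -128.1] [  11.  -121.4]
pointer 368 [  28.2 -128.2] [  15.2 -130.9] [  41.3 -125.5]
block 4003 [  51.5 -141.4]
```

View pics/w6c.png

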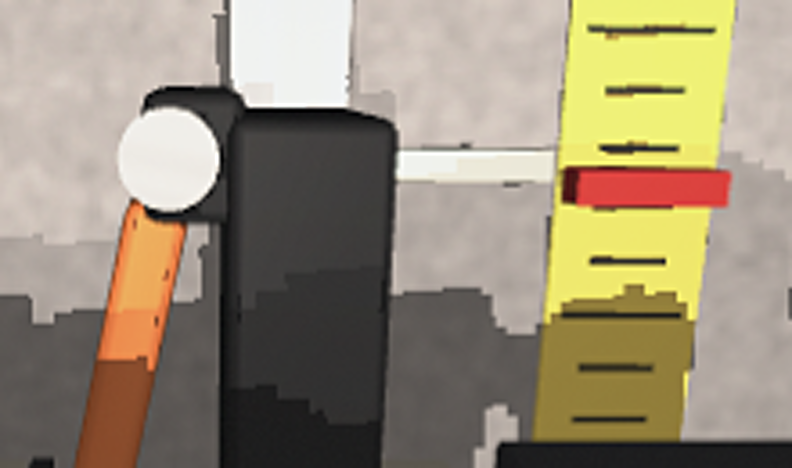

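The pointer is about 3.5 mm short of the mark (fin at (475,165) and mark at (650,188) in the crop). I move in and hold.

Request:
carry_out([
  {"x":0,"y":0,"z":2,"rx":0,"ry":0,"rz":0,"jaw":46},
  {"x":0,"y":0,"z":1.5,"rx":0,"ry":0,"rz":0,"jaw":46},
  {"x":0,"y":0,"z":0,"rx":0,"ry":0,"rz":0,"jaw":46},
  {"x":0,"y":0,"z":0,"rx":0,"ry":0,"rz":0,"jaw":46},
  {"x":0,"y":0,"z":0,"rx":0,"ry":0,"rz":0,"jaw":46},
  {"x":0,"y":0,"z":0,"rx":0,"ry":0,"rz":0,"jaw":46},
])

```text
clock: 18.45
tcp_pos: [0.5867, -0.1516, 0.0394]
orientation: [106.0, 89.9, -169.0]
wrist_force: [-4.3, -1.8, 5.9]
opening: 0.046
```

Run:
```python
from h import *
goto(75,-127,40,90); pm("w7")
```

```text
at board [ 75.8 -71.3] z 39.4 | turn [ 0.03 -0.04 -0.13] shift after [ -0.6   0.8 -55.7] shift before [ -0.5   0.9 -55.7] F [-4.3 -1.8  5.9] J [  4.  24. -21.   0. -45.  -9.] open 46.0 t 18.45
mark 434 [  -2.  -124.9] [ -15.3 -128. ] [  10.9 -122. ]
pointer 369 [  28.2 -125.1] [  15.1 -127.8] [  41.3 -122.4]
block 4021 [  51.6 -138.3]
```

Pointer and mark agree to 0.2 mm. Now I close the lever, shifting toward -x by half the knob's travel.

Request:
carry_out([
  {"x":0,"y":0.8,"z":0,"rx":0,"ry":0,"rz":0,"jaw":44},
  {"x":0,"y":1,"z":0,"rx":0,"ry":0,"rz":0,"jaw":42},
  {"x":0,"y":1,"z":0,"rx":0,"ry":0,"rz":0,"jaw":40},
  {"x":0,"y":0.5,"z":0,"rx":0,"ry":0,"rz":0,"jaw":39},
  {"x":0,"y":0,"z":0,"rx":0,"ry":0,"rz":0,"jaw":39},
])

```text
clock: 19.12
tcp_pos: [0.5832, -0.1513, 0.0394]
orientation: [103.8, 89.9, -171.2]
wrist_force: [-4.9, -2.7, 6.4]
opening: 0.0393
```

Request:
carry_out([
  {"x":0,"y":1,"z":0,"rx":0,"ry":0,"rz":0,"jaw":37},
  {"x":0,"y":1,"z":0,"rx":0,"ry":0,"rz":0,"jaw":35},
  {"x":0,"y":0.6,"z":0,"rx":0,"ry":0,"rz":0,"jaw":33},
  {"x":0,"y":0,"z":0,"rx":0,"ry":0,"rz":0,"jaw":30},
  {"x":0,"y":0,"z":0,"rx":0,"ry":0,"rz":0,"jaw":26},
  {"x":0,"y":0,"z":0,"rx":0,"ry":0,"rz":0,"jaw":26},
])

```text
clock: 19.88
tcp_pos: [0.5802, -0.1511, 0.0394]
orientation: [101.6, 89.8, -173.4]
wrist_force: [-6.1, -1.7, 7.4]
opening: 0.0331
```

Run:
```python
from h import *
goto(75,-127,40,90); pm("w8"); cartons()
```

```text
at board [ 69.3 -71.4] z 39.4 | turn [ 0.01 -0.04 -0.18] shift after [ -0.6  -5.7 -55.6] shift before [ -0.6  -5.7 -55.6] F [-6.1 -1.7  7.4] J [  4.  24. -22.   0. -45.  -9.] open 33.1 t 19.88
mark 435 [  -2.  -124.8] [ -15.4 -128. ] [  11.1 -122. ]
pointer 428 [  29.5 -125.5] [  14.7 -127.9] [  43.9 -123.1]
block 4015 [  51.6 -138.4]
top 1 172 [62.3 40.4] [56.2 45.5] 4.2
top 3 266 [ 62.9 260.2] [53.9 60.3] 0.1
side 1 223 [63.8 49.3] [52.2 62.8] 0.4
side 2 273 [ 63.6 156.6] [65.2 51.5] 89.7
side 3 324 [ 64.1 261.3] [51.4 63. ] 0.4
```

View pics/w8.png

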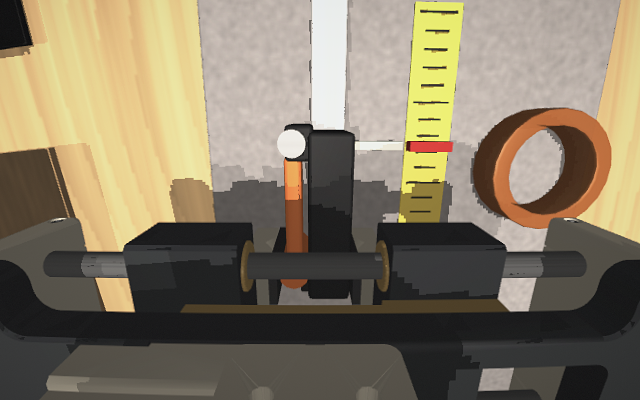

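The lever lies parallel to the block at (295,220), and the pointer is level with the mark at (405,146) and (430,147). Everything checks out, so I'm handing in.

```bash
python3 -c "
from h import *
print(robot.job_done())"
```

```text
the job is handed in; nothing more can be done
None
```

I handed the job in at about 20 s on the robot's clock, still gripping the block and the shut lever. The hand-in gives no verdict.

**Cartons:** I pushed each of the three along the board with the two low fingertips until the force rose against the fence (about 9–12 N). The last check put them at x of about 62–64 mm, square to within about 0.5°. Their y positions were about 49, 157 and 261 mm. My board frame seems to read about 4 mm high in y, so carton 3 is probably near 257 mm, inside its 268 mm limit. The top camera disagreed on carton 1 (y 40 mm, turned 4°), but it saw only part of it, so I went by the side and wrist cameras.

**Leg:** I pinched it lightly with the lever open, slid it about 55 mm and held it at the mark for more than 0.4 s. Pointer and mark agreed to 0.2 mm there.

**Lever:** I squeezed it shut only at the mark, moving the fingers toward -x as it closed. In the last picture it lies parallel to the block, the opening reads 33 mm (34 mm expected when shut), and the pointer is 0.7 mm from the mark. I couldn't read the force on each finger directly. The net sideways force on the wrist was about 6 N.

The first two move calls were refused because rows need every key, which cost no arm motion. The arm stayed clear of the spare carton, tape roll, mug, stapler and pen pot, though I made no separate check of their positions.

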